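Pre-press a pellet, then hold the hand press at the set mark

ROBOT

A 6-joint arm with a two-finger parallel gripper is mounted at the origin on a cart in front of the work surface, level with it; the furniture and walls round the work are solid. World frame = base frame: x ahead of the robot, y to its left, z up, the work surface at z = 0. Lengths are in m, angles in rad, forces in N, time in s.
With the tool pointing down it reaches from about 0.375 to 0.9 m from the base axis. Payload 3.1 kg.
Tool frame: the origin (TCP) lies on the centre line of the jaws, within the pads' length; the fingertips stand robot.tip_reach ahead of it and the grasp point (between the pads) lies 8 mm behind it (robot.tip_reach is the distance from the TCP to the fingertips, in m); z points along the fingers, y is the line along which they close (so a half turn about z gives the same grasp; the last joint's range is limited). The gripper opens to 87 mm and grips with 3 to 60 N. Pads are 19 mm wide; open, the fingers measure 117 mm over their backs; the gripper's body (75 mm by 190 mm) begins 51 mm behind the grasp point.
Start: joints at [1.115, 0.527, 1.433, -0, 1.181, -0.178], TCP at [0.171, 0.601, 0.234] pointing down, gripper open.
Joint ranges: [-3.08, 3.08], [-0.75, 2.2], [0.22, 2.44], [-1.43, 4.57], [0, 2.65], [-2.85, 2.85]. Speed limits (rad/s): [2.79, 2.79, 3.14, 3.14, 3.14, 3.14].

INTERFACE

Orientations are given as a unit quaternion [x, y, z, w].
In Python, from rig import robot gives the robot as it stands.
- The arm moves only by the tool jog_arm, never from a script. Its argument "motion" is one flat list of numbers, 7 for each row, row after row: the shift along the tool's x, y, z scaled (see below), then the turn, a rotation vector about the tool's x, y, z scaled (see below), then the gripper's target within -1 to 1 (shut at 1, half-way at 0, fully open at -1). In form: [x, y, z, rx, ry, rz, hand, x, y, z, rx, ry, rz, hand, ...]. A call has 1 to 12 rows; each row shifts and turns the commanded pose from where the row before left it, along the tool's axes as they then stand; what a row does not reach is not made up. The controller multiplies each number of a shift by 4 cm and each number of a turn by 4 degrees. A row lasts 1/8 s, in which the tool goes at most 62.5 mm and 10.7 degrees, less where a joint would pass 70% of its speed; a pose out of reach is approached as far as the arm can. A call with a number of a shift or a turn outside -1 to 1 is refused whole. A call with a gripper value outside its range is refused whole. The fingers move at their own pace and stop on an object; "grip_force" is the grip in N (left out, the last holds). Time passes only in rows, so rows that do not move let the fingers close. It gives the time, the measured TCP pose, the force, the opening and the grip force at its end, in the units of the state.
- robot.get_obs(): the state, without advancing time (a new reading comes with each control period).
- robot.camera(name): name is "side" or "top" or "wrist"; returns the picture (400x640x3 uint8, blue, green, red); there is no depth.
- robot.calibration(name): a dict with "fx", "fy", "cx", "cy" (pixels), "dist_coeffs" ([k1, k2, p1, p2, k3] as OpenCV has them; the pictures are not rectified), "R" (3x3) and "t" (3): a world point X has camera coordinates R X + t; the wrist camera has in their place "T_tool_cam" (4x4, takes a point from camera to tool coordinates, whose origin is the TCP and whose axes are the flange's). Camera axes: x right, y down, z forward; pixel columns grow to the right and rows downward; lengths in m; the calibration is good to about 2 mm. A picture is of the moment at which its call begins: read the wrist's pose just before it. calibration takes no time and is no camera call.
- robot.hand_in(): hands the job in; it is judged then, once.
The state is a dict: "time": time; "q": joint angles; "joint_velocities": joint speeds; "joint_torque": joint torques, N m; "position": TCP position; "tool_rot": TCP orientation; "ft_force": force on the tool from outside, world axes, zero at the start; "moment": the same for the moment, N m; "grip_width": finger opening in m; "grip_force": force on a finger pad.
Only numpy, scipy, OpenCV 4.12 (cv2) and the standard library are available. Lean on these libraries where they do the work, as an engineer would, in place of code of your own. Each camera call takes 0.05 s, during which the arm holds its last target. There are 200 camera calls.

TASK

Make a pellet in the small hand-lever press: first pre-press it by pushing the lever's cross-bar all the way down to its stop, then ease the lever slowly all the way back up, never letting it spring back. Then push the cross-bar down again until the lever's index pin is level with the nib of the marker clip on the upright scale, and finish while still holding it steady there, hand on the bar. Do not shift the marker clip or disturb the things standing around the press.

Things in the scene. Friction and masses are not known exactly. Their poses are not given: they have to be found in the camera images.
- press: hand-lever pellet press, grey frame fixed to the worktop: base 200 (x) x 120 (y) x 18 mm, ram and steel die in the middle, column at the far end. Origin: centre of the underside, z up. The lever points along the press's own -x, roughly towards the robot; its pivot is at (+60, 0, 150) mm in this frame, axis along y. Highest part: the scale post, 196 mm
- press_lever (a joint): angle of the lever: 0 at rest (lever raised 0.38 rad above level), 0.76 at its lower stop (0.38 rad below level), grows as it is pushed down; level at 0.38. A return spring always drives it up: about 2 N at the bar near rest, 9 N at the lower stop; let go part way it flies up; rising faster than 1 rad/s counts as springing back
- lever_grip: grey plastic cross-bar (a sleeve that turns freely) at the lever's end, 18 mm thick, 114 mm long, level, along the press's y. Origin at its centre, 240 mm from the pivot, about which it moves in a circle; the lever rod (12 mm thick) joins its middle from the pivot's side. 239 mm above the worktop at rest, 61 mm at the lower stop. It can be pushed down from above with closed fingers
- index_tip (a point): tip of the index pin, a dark steel pin 6 mm thick that sticks out 26 mm sideways (press +y) from the lever, 100 mm from the pivot; it sweeps down past the scale post as the lever goes down (187 mm above the worktop at rest, 113 mm at the lower stop)
- marker_tip (a point): tip of the nib (4 mm thick) of the marker clip, a dark steel block 24x13x14 mm on the upright aluminium scale post (16x6 mm, on the base at press x -40, y +40 mm). The nib points sideways at the lever (press -y). Its height differs each time, 130 to 164 mm above the worktop; friction keeps it there
- bottle_amber: small amber glass bottle with a black screw cap, 60 mm wide, 102 mm tall; bystander, the one nearest the press; origin at the centre of its underside
- dish_1: clear shallow round dish, 60 mm wide, 12 mm tall; bystander; origin at the centre of its underside
- tweezers: thin steel tweezers lying flat, 120 mm long, 8 mm high; bystander; origin at the centre of its underside
- beaker_100: small clear glass beaker, 52 mm wide, 68 mm tall; bystander, the one nearest the press; origin at the centre of its underside
- timer: small square kitchen-style timer lying flat, 66x66 mm, 20 mm high; bystander; origin at the centre of its underside
- marker_1: felt marker pen lying flat, 126 mm long, 13 mm thick; bystander; origin at the centre of its underside

How it is judged:
On the way, in this order (a step that is already met when the one before it is completed fails the run):
1. the lever is pushed down to its lower stop (value of joint press_lever above 0.7 rad and contact force between any of the fingers, the arm and lever_grip above 1.5 N), for 0.1 s.
2. the lever is back up at rest (value of joint press_lever below 0.1 rad), for 0.1 s.
3. the lever is pushed down again and held with the index pin level with the marker's nib (z of index_tip in the frame of marker_tip between -0.006 and 0.006 m and contact force between any of the fingers, the arm and lever_grip above 1.5 N), for 0.5 s.
At the end, for the whole second after the job is handed in: The robot still pushes or holds the lever's cross-bar (more than 1.5 N), the lever stands still (under 0.08 rad/s) and the index pin's tip is within 6 mm in height of the marker nib's tip (all of step 3 and velocity of joint press_lever between -0.08 and 0.08 rad/s); the arm keeps its last pose, push and grip.
It fails at once if the lever springs back up (faster than 1 rad/s, about 0.24 m/s at the bar) (velocity of joint press_lever below -1 rad/s).
It fails at once if the marker clip is shifted on its post (distance of marker_tip from where it was at the start of the episode above 0.004 m).
It fails at once if a bystander (bottle, dish, tweezers, beaker, timer or marker pen) is moved more than 30 mm (distance of any of bottle_amber, dish_1, tweezers, beaker_100, timer, marker_1 from where it was at the start of the episode above 0.03 m).
It also fails if it takes over 56 s, if anything falls off the work surface, if the arm or the gripper's body presses on something with over 40 N, if the wrist force passes 120 N, or if a joint passes its speed limit or range.

## Working session

There is one attempt and no reset: what is moved stays moved. The work goes in short steps, Python scripts to look and compute and a tool call to move; the robot and the scene stay as the last step left them, time stands still between calls to the robot, and variables do not carry over. Pictures are saved under pics/ and viewed, at most 10 in all, crops included, and the job is handed in when it is done.

Besides the shell and the picture viewer there is one more tool, called after "Request:" in YAML: its name, and indented under it one key for each argument. jog_arm: Moves the arm, as the interface text tells. Shifts and turns lie within -1 to 1; 1 stands for 4 cm of shift or 4 degrees of turn. Its arguments: {"type":"object","properties":{"motion":{"type":"array","items":{"type":"number"}},"grip_force":{"type":"number"}},"required":["motion"]}

```bash
mkdir -p pics; python3 - <<'E'
from rig import robot
import cv2,numpy as np
o=robot.get_obs();print({k:np.round(v,3).tolist() for k,v in o.items()},robot.tip_reach)
for n in("side","top"):
    cv2.imwrite(f"pics/{n}0.png",robot.camera(n));c=robot.calibration(n);R=np.array(c["R"]);print(n,c["fx"],c["cx"],c["cy"],c["dist_coeffs"],-R.T@np.array(c["t"]),R.round(3).tolist())
E
```

```text
{'time': 0.0, 'q': [1.116, 0.528, 1.434, 0.0, 1.181, -0.179], 'joint_velocities': [0.002, -0.001, 0.001, -0.0, -0.001, -0.001], 'joint_torque': [-0.0, -44.004, -17.66, 0.063, 0.058, -0.0], 'position': [0.17, 0.601, 0.233], 'tool_rot': [0.138, 0.99, -0.001, -0.0], 'ft_force': [-0.054, -0.402, -0.583], 'moment': [0.039, -0.02, 0.081], 'grip_force': 0.0, 'grip_width': 0.087} 0.011
side 428.5128846185518 322.526843871095 201.8749859882491 [-0.10105705  0.          0.          0.          0.        ] [0.63451965 0.94973198 0.81348003] [[-1.0, 0.029, -0.005], [0.021, 0.568, -0.823], [-0.021, -0.822, -0.569]]
top 501.7891999991858 313.3766534100598 202.08159408886468 [-0.05366318  0.          0.          0.          0.        ] [0.42930238 0.03268539 1.32773742] [[0.004, -1.0, 0.011], [-0.986, -0.005, -0.165], [0.165, -0.011, -0.986]]
```

View pics/side0.png

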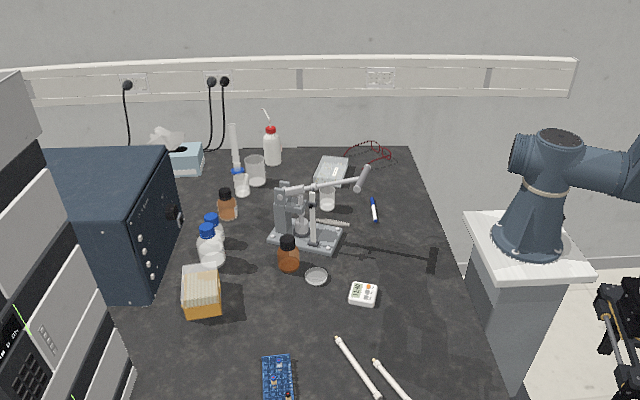

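View pics/top0.png

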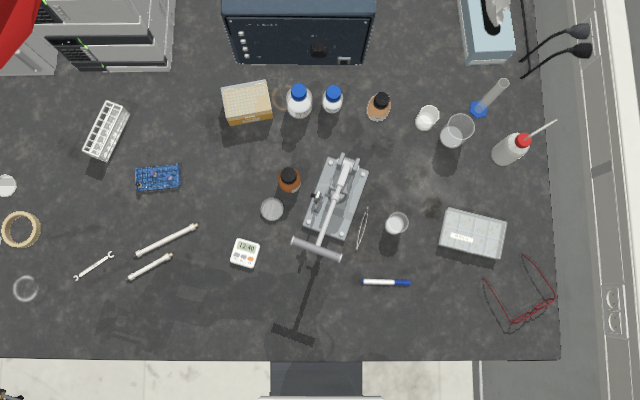

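The side view shows the press at about (305,235) with its bar at about (362,178). In the top view the bar runs from (292,240) to (341,259) and the base is at about (336,197). I'll zoom in on both.

```bash
python3 - <<'E'
import cv2,numpy as np
s=cv2.imread("pics/side0.png")[155:265,255:385];t=cv2.imread("pics/top0.png")[145:270,280:380]
a=cv2.resize(s,None,fx=6,fy=5.4,interpolation=cv2.INTER_CUBIC)
cv2.imwrite("pics/s1.png",cv2.resize(s,(650,550),interpolation=cv2.INTER_CUBIC));cv2.imwrite("pics/t1.png",cv2.resize(t,(480,600),interpolation=cv2.INTER_CUBIC))
E
```

```text
(no output)
```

View pics/s1.png

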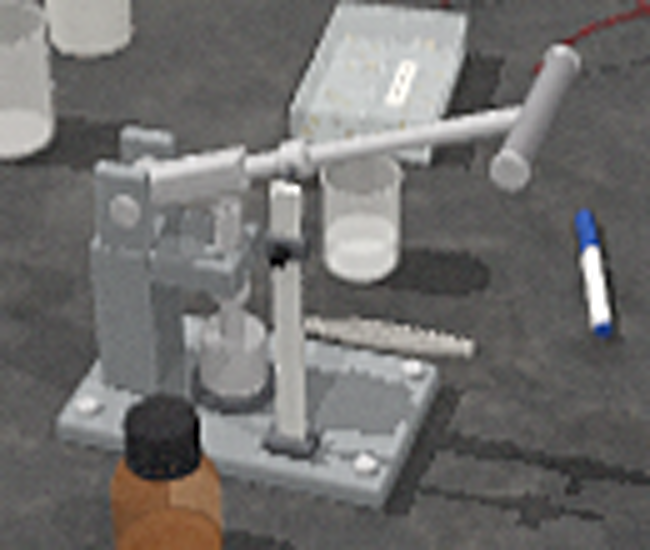

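View pics/t1.png

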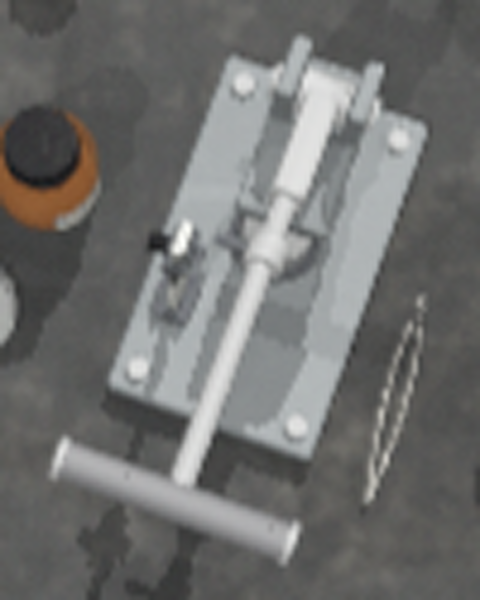

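The crops are clear. In the top crop (×4.8, offset 280,145), the base corners are at (113,385), (308,455), (427,128) and (232,57), and the bar ends are at (60,458) and (290,543). In the side crop (×5, offset 255,155), the clip is at (285,248) with the post top at (286,186).

```bash
cat >h.py <<'E'
from rig import robot
import cv2,numpy as np
from scipy.spatial.transform import Rotation as Ro
def cal(n):
    c=robot.calibration(n);return np.array([[c["fx"],0,c["cx"]],[0,c["fy"],c["cy"]],[0,0,1]]),np.array(c["dist_coeffs"]),np.array(c["R"]),np.array(c["t"])
def ray(n,uv):
    K,d,R,t=cal(n);p=cv2.undistortPoints(np.array([[uv]],float),K,d)[0,0];return -R.T@t,R.T@np.array([*p,1])
def onz(n,uv,z):
    c,d=ray(n,uv);return c+d*(z-c[2])/d[2]
def pix(n,X):
    K,d,R,t=cal(n);return cv2.projectPoints(np.array([X],float),cv2.Rodrigues(R)[0],t,K,d)[0][0,0]
E
python3 - <<'E'
from h import *
T=lambda u,v:(280+u/4.8-.4,145+v/4.8-.4)
S=lambda u,v:(255+u/5-.4,155+v/5-.4)
c=np.array([onz("top",T(*p),.018) for p in((113,385),(308,455),(427,128),(232,57))])
print(c.round(3),[np.linalg.norm(c[i]-c[i-1]).round(3) for i in range(4)])
o=c.mean(0);ex=(c[2]+c[3]-c[0]-c[1])[:2];yaw=np.arctan2(ex[1],ex[0]);print("press",o,yaw)
b=np.array([onz("top",T(*p),.239) for p in((60,458),(290,543))]);d=b[0]-b[1]
print("bar",b,b.mean(0),np.linalg.norm(d),np.arctan2(-d[0],d[1]))
P=lambda x,y,z:np.r_[o[:2]+[x*np.cos(yaw)-y*np.sin(yaw),x*np.sin(yaw)+y*np.cos(yaw)],z]
print("bar pred",P(-.163,0,.239))
sc=lambda X:((pix("side",X)+.4-[255,155])*5).round(1)
print("post top",sc(P(-.04,.04,.196)),"post bot",sc(P(-.04,.04,.018)),"index rest",sc(P(-.033,.026,.187)),"bar",sc(P(-.163,0,.239)))
for z in(.13,.14,.15,.16):print(z,"clip",sc(P(-.04,.04,z)),"nib",sc(P(-.04,.03,z)))
E
```

```text
[[ 0.588  0.045  0.018]
 [ 0.55  -0.061  0.018]
 [ 0.733 -0.129  0.018]
 [ 0.773 -0.02   0.018]] [np.float64(0.196), np.float64(0.113), np.float64(0.195), np.float64(0.116)]
press [ 0.661117   -0.04132246  0.018     ] -0.34661653683232196
bar [[ 0.52781986  0.06686334  0.239     ]
 [ 0.48991913 -0.03712366  0.239     ]] [0.5088695  0.01486984 0.239     ] 0.11067864022872229 -0.3495120711551222
bar pred [0.50781102 0.01405149 0.239     ]
post top [288.6 186.4] post bot [294.5 446.4] index rest [285.2 184.6] bar [539.  115.9]
0.13 clip [290.9 288.2] nib [296.9 277.9]
0.14 clip [290.6 273.2] nib [296.6 263. ]
0.15 clip [290.2 258.1] nib [296.3 247.9]
0.16 clip [289.9 242.8] nib [296.  232.6]
```

Request:
jog_arm:
  motion: [0,0,-0.9,0,0,0.5,1,0,0,-0.9,0,0,0.5,1,-0.9,-0.8,0,0,0,0,1,-0.9,-0.8,0,0,0,0,1,-0.9,-0.8,0,0,0,0,1,-0.9,-0.8,0,0,0,0,1,-0.9,-0.8,0,0,0,0,1,-0.9,-0.8,0,0,0,0,1,-0.9,-0.8,0,0,0,0,1,-0.9,-0.8,0,0,0,0,1,-0.9,-0.8,0,0,0,0,1,0,0,0,0,0,0,1]

```text
time: 1.6
position: [0.379, 0.218, 0.3054]
tool_rot: [0.175, 0.985, -0.0, 0.0]
ft_force: [0.1, 0.7, -0.6]
grip_width: 0.0003
grip_force: 0.0
```

```bash
cat >>h.py <<'E'
Y=-.348;EX=np.array([np.cos(Y),np.sin(Y),0]);EY=np.array([-np.sin(Y),np.cos(Y),0]);O=np.array([.6615,-.0412,0])
def rep(target=None):
    o=robot.get_obs();R=Ro.from_quat(o["tool_rot"]).as_matrix();p=np.array(o["position"])
    print(o["time"],"pos",p.round(4),"press",[((p-O)@EX).round(4),((p-O)@EY).round(4)],"F",np.round(o["ft_force"],1),"w",o["grip_width"])
    print("tool y vs press y deg",np.degrees(np.arcsin(np.cross(R[:,1],EY)[2])),"z",R[:,2].round(3),"q",np.round(o["q"],2))
    if target is not None:print("units",(R.T@(np.array(target)-p)/.04).round(2))
E
python3 -c "
from h import *
rep([.498,-.012,.30])"
```

```text
1.6 pos [0.379  0.218  0.3054] press [np.float64(-0.3539), np.float64(0.1473)] F [ 0.1  0.7 -0.6] w 0.000283792854907723
tool y vs press y deg 0.23275451066288594 z [ 0.    -0.001 -1.   ] q [ 0.27  0.18  1.78 -0.    1.18 -0.95]
units [-4.78 -4.37  0.14]
```

Request:
jog_arm:
  motion: [-0.95,-0.87,0,0,0,0,1,-0.95,-0.87,0,0,0,0,1,-0.95,-0.87,0,0,0,0,1,-0.95,-0.87,0,0,0,0,1,-0.95,-0.87,0,0,0,0,1,0,0,0.4,0,0,0,1,0,0,0.4,0,0,0,1,0,0,0,0,0,0,1]

```text
time: 2.6
position: [0.4961, -0.0068, 0.2722]
tool_rot: [0.172, 0.985, 0.0, -0.002]
ft_force: [0.3, -0.1, 0.8]
grip_width: 0.0008
grip_force: 0.0
```

```bash
python3 -c "
from h import *
rep([.498,-.012,.265])
print(robot.calibration('wrist')['T_tool_cam'])
a=cv2.resize(robot.camera('side')[130:250,250:400],(700,560),interpolation=cv2.INTER_CUBIC)
w=cv2.resize(robot.camera('wrist'),(640,400))
t=cv2.resize(robot.camera('top')[145:295,250:410],(640,600))
cv2.imwrite('pics/a2.png',a);cv2.imwrite('pics/w2.png',w)
"
```

```text
2.6 pos [ 0.4961 -0.0068  0.2722] press [np.float64(-0.1673), np.float64(-0.024)] F [ 0.3 -0.1  0.8] w 0.0008311476385553207
tool y vs press y deg -0.11935220545027014 z [-0.004  0.001 -1.   ] q [-0.24  0.31  1.7   0.    1.14 -1.46]
units [-0.09 -0.11  0.18]
[[ 9.47380789e-04 -9.70271528e-01 -2.42017076e-01  6.51293153e-02]
 [ 9.99999350e-01  7.65522276e-04  8.45459782e-04  3.16498900e-04]
 [-6.35056091e-04 -2.42017720e-01  9.70271622e-01 -1.51509215e-01]
 [ 0.00000000e+00  0.00000000e+00  0.00000000e+00  1.00000000e+00]]
```

View pics/w2.png

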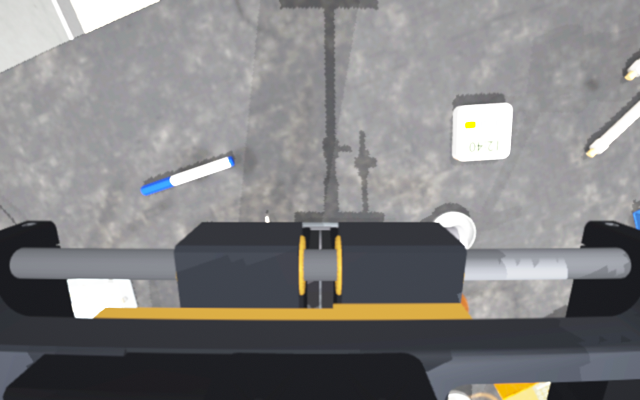

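View pics/a2.png

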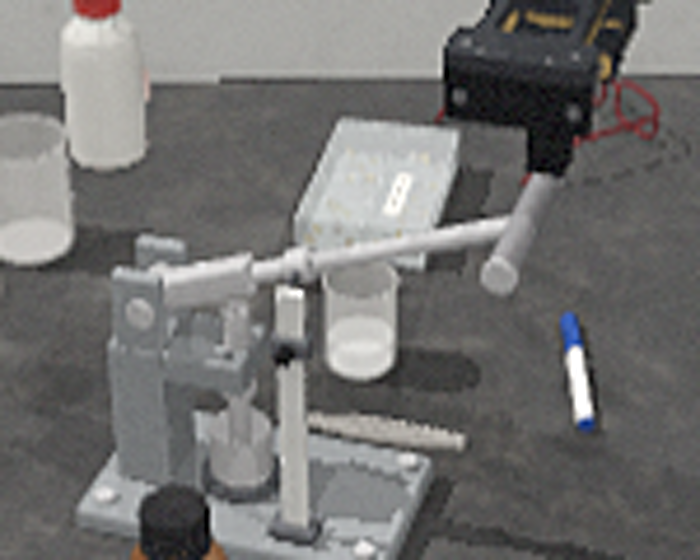

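The wrist view shows the closed fingers in the centre, at about (320,265), and the bystanders are clear of them. The side view (crop) has the fingertips just above the bar's far half, near (550,175). I'll push down along the arc.

Request:
jog_arm:
  motion: [-0.08,-0.1,0.4,0,0,0,1,0.14,0,0.4,0,0,0,1,0.11,0,0.4,0,0,0,1,0.08,0,0.4,0,0,0,1,0.05,0,0.4,0,0,0,1]

```text
time: 3.38
position: [0.4846, -0.0071, 0.1945]
tool_rot: [0.172, 0.985, -0.0, 0.0]
ft_force: [-2.7, 0.3, 5.1]
grip_width: 0.0003
grip_force: 2.6
```

```bash
python3 -c "
from h import *
rep()"
```

```text
3.375 pos [ 0.4846 -0.0071  0.1945] press [np.float64(-0.178), np.float64(-0.0283)] F [-2.7  0.3  5.1] w 0.0003481705030395697
tool y vs press y deg -0.12473777120746424 z [ 0.001 -0.    -1.   ] q [-0.25  0.4   1.82  0.    0.92 -1.47]
```

Request:
jog_arm:
  motion: [0.02,0,0.4,0,0,0,1,0,0,0.4,0,0,0,1,-0.03,0,0.4,0,0,0,1,-0.06,0,0.4,0,0,0,1,-0.08,0,0.4,0,0,0,1,-0.12,0,0.4,0,0,0,1,-0.12,0,0.35,0,0,0,1,0,0,0.05,0,0,0,1,0,0,0,0,0,0,1]

```text
time: 4.5
position: [0.4999, -0.0126, 0.0827]
tool_rot: [0.172, 0.985, -0.0, 0.0]
ft_force: [-2.2, 0.3, 7.1]
grip_width: 0.0005
grip_force: 3.6
```

```bash
python3 -c "
from h import *
rep()
a=cv2.resize(robot.camera('side')[155:265,255:385],(650,550),interpolation=cv2.INTER_CUBIC)
cv2.imwrite('pics/a3.png',a)"
```

```text
4.5 pos [ 0.4999 -0.0126  0.0827] press [np.float64(-0.1617), np.float64(-0.0282)] F [-2.2  0.3  7.1] w 0.0005046409670482278
tool y vs press y deg -0.12007257392315142 z [ 0.001 -0.    -1.   ] q [-0.25  0.61  1.87  0.    0.66 -1.47]
```

View pics/a3.png

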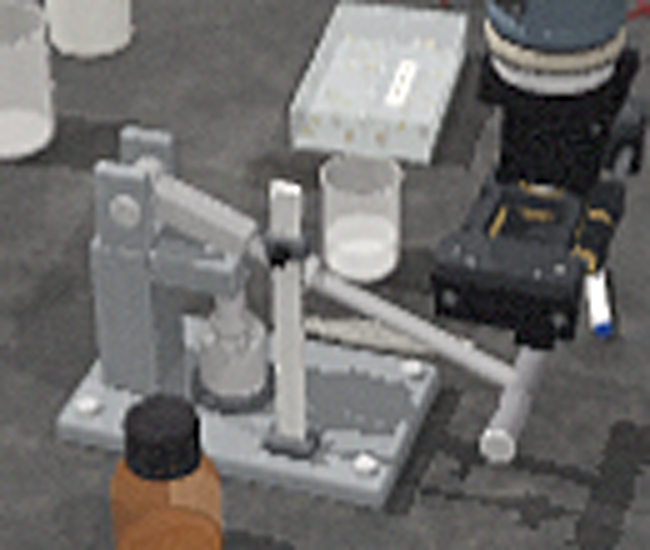

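The side view shows the lever slanting down to the bar at about (515,400), near its stop. I'll press a little further to confirm the stop.

Request:
jog_arm:
  motion: [0,0,0.08,0,0,0,1,0,0,0,0,0,0,1,0,0,0,0,0,0,1]

```text
time: 4.92
position: [0.5006, -0.0129, 0.0805]
tool_rot: [0.172, 0.985, -0.0, 0.002]
ft_force: [-1.3, -0.2, 10.6]
grip_width: 0.0001
grip_force: 5.6
```

Request:
jog_arm:
  motion: [0.1,0,-0.2,0,0,0,1,0.09,0,-0.25,0,0,0,1,0.07,0,-0.25,0,0,0,1,0.06,0,-0.25,0,0,0,1,0.05,0,-0.25,0,0,0,1,0.04,0,-0.25,0,0,0,1,0.03,0,-0.25,0,0,0,1,0.02,0,-0.25,0,0,0,1,0,0,-0.25,0,0,0,1,0,0,-0.25,0,0,0,1,-0.02,0,-0.25,0,0,0,1,-0.03,0,-0.25,0,0,0,1]

```text
time: 6.42
position: [0.4833, -0.0072, 0.1967]
tool_rot: [0.172, 0.985, 0.0, -0.001]
ft_force: [1.3, 0.5, 2.3]
grip_width: 0.0005
grip_force: 1.2
```

```bash
python3 -c "
from h import *
rep()"
```

```text
6.425 pos [ 0.4833 -0.0072  0.1967] press [np.float64(-0.1791), np.float64(-0.0288)] F [1.3 0.5 2.3] w 0.0004852893808357883
tool y vs press y deg -0.07713338963885731 z [-0.001  0.    -1.   ] q [-0.25  0.39  1.82  0.    0.93 -1.47]
```

Request:
jog_arm:
  motion: [-0.04,0,-0.25,0,0,0,1,-0.05,0,-0.25,0,0,0,1,-0.06,0,-0.25,0,0,0,1,-0.07,0,-0.25,0,0,0,1,-0.08,0,-0.25,0,0,0,1,-0.09,0,-0.25,0,0,0,1,0,0,-0.15,0,0,0,1,0,0,0,0,0,0,1,0,0,0,0,0,0,1]

```text
time: 7.55
position: [0.4979, -0.0125, 0.2619]
tool_rot: [0.172, 0.985, 0.0, -0.001]
ft_force: [0.2, 0.1, -0.2]
grip_width: 0.0002
grip_force: 0.0
```

```bash
python3 -c "
from h import *
rep()
T=lambda z:O+EX*-.04+EY*.04+[0,0,z]
ims=[robot.camera('side').astype(float) for _ in range(4)]
im=np.mean(ims,0);g=im.mean(2)
# post centreline profile + dark clip mask
u0,v0=pix('side',T(.196));u1,v1=pix('side',T(.018));print(u0,v0,u1,v1)
for v in range(190,215): print(v,g[v,306:319].round().astype(int))
for z in (.15,.155,.16): print(z,pix('side',T(z)),pix('side',T(z)+EY*.0065),pix('side',T(z)-EY*.02))
"
```

```text
7.55 pos [ 0.4979 -0.0125  0.2619] press [np.float64(-0.1636), np.float64(-0.0288)] F [ 0.2  0.1 -0.2] w 0.0002165932397062257
tool y vs press y deg -0.08447008314613191 z [-0.001  0.    -1.   ] q [-0.25  0.32  1.71  0.    1.11 -1.47]
312.15286421588837 191.92296710611149 313.3320626792591 243.91649001682825
190 [109 105 102  85  75  99  68  48 102 105  99  68  46]
191 [ 80  86  69 161 201 201 124  97  51  57  51  53  45]
192 [ 96  84  70 196 221 233 249 247 255  84  60  57  52]
193 [101  88  69 218 189 196 220 218 240 114  73  79  70]
194 [ 97  91  75 188 163 163 164 160 177 124  81  86  77]
195 [ 92  93  79 155 168 168 169 165 182 125  83  80  72]
196 [ 92  87  76 156 167 169 169 166 184 123  79  78  71]
197 [ 90  85  74 154 169 168 169 170 185 120  76  82  74]
198 [ 87  84  76 154 173 170 168 169 187  98  78  82  78]
199 [107  86  81 155 172 168 170 170 189  81  78  81  77]
200 [128  86  92 162 175 167 171 171 190  82  77  80  78]
201 [114  82 120 150 163 157 177 175 193  96  92  81  76]
202 [ 96  87 113 124 136 135 145 153 162 114  86  82  79]
203 [ 93  91  86  95  81  93  94 112
[... 188 characters left out ...]
9 127 129  86  90 100  94]
208 [ 95  93  89  70 123  73 164 164 168  91  91  97  93]
209 [ 91  90  81 129 170 152 166 166 175  95  84  90  87]
210 [ 88  88  79 143 173 169 160 164 174 121  77  79  77]
211 [ 87  87  82 119 175 166 167 167 176  89  76  74  73]
212 [ 90  89  85 110 173 168 169 170 175 117  76  75  77]
213 [ 95  88  78 115 175 172 169 169 179 114  76  79  79]
214 [ 87  81  72 113 178 171 169 170 183  96  77  80  75]
0.15 [312.47471549 206.24734811] [311.66757416 207.58349781] [314.91446306 202.20876607]
0.155 [312.44033283 204.72196413] [311.63100098 206.0547098 ] [314.8865718  200.69390922]
0.16 [312.40580504 203.18897814] [311.59427301 204.51825875] [314.85856335 199.17163457]
```

The lever is back at rest with no force on the tool. From the clip's edges (bottom at row ~206.9, top at ~202.2) the nib is at z ≈ 0.159. That needs a bar height of 0.172, or TCP z ≈ 0.192.

Request:
jog_arm:
  motion: [0.07,0,0.25,0,0,0,1,0.09,0,0.3,0,0,0,1,0.07,0,0.3,0,0,0,1,0.06,0,0.3,0,0,0,1,0.05,0,0.3,0,0,0,1,0.04,0,0.25,0,0,0,1,0,0,0.05,0,0,0,1,0,0,0,0,0,0,1,0,0,0,0,0,0,1]

```text
time: 8.88
position: [0.4845, -0.0075, 0.1926]
tool_rot: [0.172, 0.985, -0.0, 0.0]
ft_force: [-1.9, 1.9, 4.3]
grip_width: 0.0005
grip_force: 1.9
```

```bash
python3 -c "
from h import *
rep()
a=robot.camera('side')[180:220,285:345];b=robot.camera('top')[170:215,300:360]
cv2.imwrite('pics/a4.png',np.hstack([cv2.resize(a,(400,400),interpolation=cv2.INTER_CUBIC),cv2.resize(b,(400,400),interpolation=cv2.INTER_CUBIC)]))
P=lambda x,y,z:O+EX*x+EY*y+[0,0,z]
for n,o in(('side',(285,180,400/60,10)),('top',(300,170,400/60,400/45))):
  for nm,X in(('index',P(-.04,.026,.159)),('clip',P(-.04,.04,.159)),('nibback',P(-.04,.03,.159))):
    p=pix(n,X)+.5;print(n,nm,((p[0]-o[0])*o[2]).round(),((p[1]-o[1])*o[3]).round())
"
```

```text
8.875 pos [ 0.4845 -0.0075  0.1926] press [np.float64(-0.1779), np.float64(-0.0287)] F [-1.9  1.9  4.3] w 0.0004629218989100019
tool y vs press y deg -0.07948007919121197 z [ 0.001 -0.    -1.   ] q [-0.25  0.4   1.82  0.    0.92 -1.47]
side index 198.0 212.0
side clip 186.0 240.0
side nibback 194.0 220.0
top index 158.0 261.0
top clip 121.0 243.0
top nibback 147.0 256.0
```

View pics/a4.png

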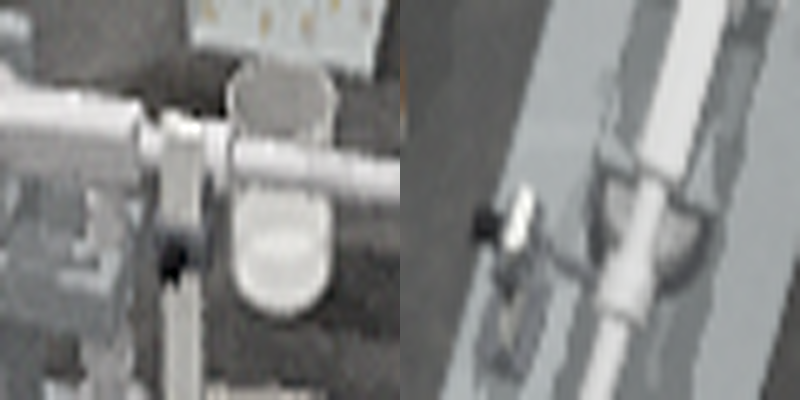

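The pin is beside the clip in both views (side crop about (183,245), top crop about (545,255)). The index height from the arm is 0.1594, against 0.1585–0.161 measured for the nib. I'll hold there, then hand in.

Request:
jog_arm:
  motion: [0,0,0,0,0,0,1,0,0,0,0,0,0,1,0,0,0,0,0,0,1,0,0,0,0,0,0,1,0,0,0,0,0,0,1,0,0,0,0,0,0,1,0,0,0,0,0,0,1,0,0,0,0,0,0,1]

```text
time: 9.98
position: [0.4844, -0.0075, 0.1924]
tool_rot: [0.172, 0.985, -0.0, 0.0]
ft_force: [-0.5, 1.6, 4.0]
grip_width: 0.0003
grip_force: 1.9
```

```bash
python3 -c "
from h import *
rep();print(robot.hand_in())"
```

```text
9.975 pos [ 0.4844 -0.0075  0.1924] press [np.float64(-0.178), np.float64(-0.0288)] F [-0.5  1.6  4. ] w 0.00033303553056383627
tool y vs press y deg -0.07579988268778733 z [ 0. -0. -1.] q [-0.25  0.4   1.82 -0.    0.92 -1.47]
the job is handed in; nothing more can be done
None
```

I pre-pressed the pellet to the stop, eased the lever back up, then pushed it to the marker and handed the job in while holding about 4 N on the bar. The pin was at 0.159 m by the arm's position, against about 0.160 m for the nib estimated from the clip's edges (the nib itself was hidden); hand-in returned no verdict.

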